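# Pump up the holding stand

### The job

With the closed fingertips, pump the black plunger of the holding stand down and let it spring back, stroke after stroke, until the red indicator pin has come fully out and the green band at its root shows in full. Press the plunger only from above, do not grip it; do not touch the pin, and leave the beaker on the stand and the glaze pots where they are. Finish with the plunger back up and your fingers clear.

Things in the scene. Friction and masses are not known exactly. Their poses are not given: they have to be found in the camera images.
- stand: hand-pumped holding stand, fixed to the table: grey base plate 150 (x) x 310 (y) x 12 mm; origin at the centre of its underside on the table, x away from the robot when unturned, y to the left, z up. On it: the pump, a metal barrel 62 mm wide at most and 82 mm high, with its axis at x 0, y -95 mm; a round rubber-topped chuck 94 mm wide and 32 mm high at x 0, y +85 mm, which carries the beaker; a brass boss 38 mm wide and 44 mm high with the indicator pin at x -48, y -5 mm.
- pad_top (a point): centre of the top of the plunger's black domed palm pad (50 mm wide, 18 mm thick, nearly flat over the middle 30 mm), 125 mm above the table when up; it moves down with the plunger
- plunger (a joint): how far the plunger is pressed, m: 0 up, 0.025 fully down at its stop. It moves straight down; a spring pushes it back up by itself (about 4 N to start it, 10 to 12 N fully down). Each full stroke lifts the pin by about 5.5 mm, shorter strokes by less in proportion; the return stroke leaves the pin where it is.
- pin_tip (a point): centre of the top of the indicator pin (14 mm thick, red, with a 6 mm high green band at its root that starts to show at 24 mm out and shows in full when fully out); 48 mm above the table when in, 78 mm when fully out
- pin (a joint): how far the indicator pin has come out, m: 0 in, 0.030 fully out at its stop; it starts somewhere between 0 and 0.010. More pumping after it is fully out does no harm.
- beaker_mid (a point): centre, half-way up, of a terracotta-coloured bisque beaker, 84 mm wide, 81 mm high, standing loose on the stand's chuck, its rim about 113 mm above the table
- cobalt_mid (a point): glaze pot with deep blue lid mark and band, 48 mm wide, 56 mm high, standing loose on the table beside the stand; 28 mm above its underside, on its axis
- iron_mid (a point): glaze pot with iron red lid mark and band, 48 mm wide, 56 mm high, standing loose on the table beside the stand; 28 mm above its underside, on its axis
- celadon_mid (a point): glaze pot with pale green lid mark and band, 48 mm wide, 66 mm high, standing loose on the table beside the stand; 28 mm above its underside, on its axis
There are look-alikes about, which are no part of the job. Leave any blue or purple look-alike of the part that bears beaker_mid alone.

How it is judged:
By the outcome, as a careful person would: the job done as asked, in the order asked, and still so for the second after the job is handed in, with the robot touching nothing.
It also fails if it takes over 45 s, if anything falls off the work surface, if the arm or the gripper's body presses on something with over 40 N, if the wrist force passes 120 N, or if a joint passes its speed limit or range.

### The arm

A 6-joint arm with a two-finger parallel gripper is mounted at the origin on a cart in front of the work surface, level with it; the furniture and walls round the work are solid. World frame = base frame: x ahead of the robot, y to its left, z up, the work surface at z = 0. Lengths are in m, angles in rad, forces in N, time in s.
With the tool pointing down it reaches from about 0.35 to 0.975 m from the base axis. Payload 4.9 kg.
Tool frame: the origin (TCP) lies midway between the tips of the shut fingers; the grasp point (between the pads) lies 19 mm behind it; z points along the fingers, y is the direction in which the jaws open and shut (so a half turn about z gives the same grasp; the last joint's range is limited). The gripper opens to 85 mm and grips with 20 to 120 N. Pads are 22 mm wide; open, the fingers measure 114 mm over their backs; the gripper's body (76 mm by 85 mm) begins 54 mm behind the grasp point. The pads swing forward as they close: fully open they stand 13 mm farther back than shut.
Start: joints at [1.044, 0.053, 1.613, -0, 1.476, -0.119], TCP at [0.248, 0.574, 0.231] pointing down, gripper open.
Joint ranges: [-3.01, 3.01], [-1.01, 2.22], [0.06, 2.58], [-1.02, 4.17], [0.09, 2.62], [-3.14, 3.14]. Speed limits (rad/s): [2.57, 2.57, 3.14, 3.14, 3.14, 3.14].

### API

Orientations are given as a rotation vector (axis times angle).
In Python, from station import ctrl gives the robot as it stands.
- The arm moves only by the tool apply_moves, never from a script. Its argument "rows" is a list of rows, each a list of 6 numbers: the shift along the tool's x, y, z in cm, then the turn, a rotation vector about the tool's x, y, z in units of 5 degrees (1.0 is 5 degrees). In form: [[x, y, z, rx, ry, rz], ...]. A call has 1 to 20 rows; each row is the pose to reach, as a shift and turn from the pose measured when the call began, along the tool's axes at that moment; what a row does not reach only later rows make up. A row lasts 1/10 s, in which the tool goes at most 50 mm and 8.59 degrees, less where a joint would pass 70% of its speed; a pose out of reach is approached as far as the arm can. A call with a gripper value outside its range is refused whole. "grip" is the closure, from 0 (fully open) to 1 (shut), set as the call begins (left out, the last holds). The fingers move at their own pace and stop on an object; "squeeze" is the grip in N (left out, the last holds). Time passes only in rows, so rows that repeat a pose let the fingers close. It gives the time, the measured TCP pose, the force and the opening at its end, in the units of the state.
- ctrl.get_obs(): the state, without advancing time (a new reading comes with each control period).
- ctrl.get_image(name): name is "side" or "top"; returns a dict with "color" (420x560x3 uint8, blue, green, red), "mtx" (3x3 intrinsics, pixels), "D" ([k1, k2, p1, p2, k3] as OpenCV has them; the pictures are not rectified), "rvec" (rotation vector, rad) and "tvec" (3), from world to camera coordinates, as OpenCV has them. Camera axes: x right, y down, z forward; pixel columns grow to the right and rows downward; lengths in m; the calibration is good to about 2 mm. A picture is of the moment at which its call begins. There is no depth.
- ctrl.finish_job(): hands the job in, once; it reports no verdict.
The state is a dict: "t": time; "q": joint angles; "dq": joint speeds; "effort": joint torques, N m; "tool_pos": TCP position; "tool_rot": TCP orientation; "contact_force": force on the tool from outside, world axes, zero at the start; "wrist_torque": the same for the moment, N m; "opening": finger opening in m.
Only numpy, scipy, OpenCV 4.12 (cv2) and the standard library are available. Lean on these libraries where they do the work, as an engineer would, in place of code of your own. Each camera call takes 0.05 s, during which the arm holds its last target.

## Working session

There is one attempt and no reset: what is moved stays moved. The work goes in short steps, Python scripts to look and compute and a tool call to move; the robot and the scene stay as the last step left them, time stands still between calls to the robot, and variables do not carry over. Pictures are saved under pics/ and viewed, and the job is handed in when it is done.

Besides the shell and the picture viewer there is one more tool, called after "Request:" as name([rows], argument=value, ...), one row to a line, values as JSON. apply_moves: Moves the arm, as the interface text tells. Its arguments: {"type":"object","properties":{"rows":{"type":"array","items":{"type":"array","items":{"type":"number"}}},"grip":{"type":"number"},"squeeze":{"type":"number"}},"required":["rows"]}

```bash
mkdir -p pics; python3 - <<'E'
from station import ctrl
import cv2
o=ctrl.get_obs();print(o)
for n in("side","top"):
    d=ctrl.get_image(n);cv2.imwrite(f"pics/{n}0.png",d["color"]);print(n,d["mtx"].tolist(),d["D"],d["rvec"],d["tvec"])
E
```

```text
{'t': 0.0, 'q': array([ 1.04399485e+00,  5.33684104e-02,  1.61431642e+00, -7.07719637e-06,
        1.47598608e+00, -1.19014107e-01]), 'dq': array([-0.00149395,  0.00104387, -0.00109528, -0.00025337,  0.00154481,
        0.00058664]), 'effort': array([ 2.28358172e-04, -3.93656516e+01, -3.70183754e+01,  9.37810341e-06,
        6.58231991e-03,  1.43497907e-06]), 'tool_pos': array([0.24755289, 0.57319849, 0.23004246]), 'tool_rot': array([-0.63598835, -3.07587587,  0.00309867]), 'contact_force': array([ 0.18581839, -0.01988885, -0.19802471]), 'wrist_torque': array([-0.02068663, -0.01345461, -0.01761489]), 'opening': 0.08564945321903902}
side [[486.14343583290776, 0.0, 279.13929061835205], [0.0, 486.14343583290776, 198.85941906643365], [0.0, 0.0, 1.0]] [0.01651959 0.         0.         0.         0.        ] [ 2.17580657  0.04118095 -0.0395518 ] [-0.5682846   0.13373618  1.2041789 ]
top [[394.9099323804819, 0.0, 273.7705713018961], [0.0, 394.9099323804819, 208.42885166439947], [0.0, 0.0, 1.0]] [-0.02476241  0.          0.          0.          0.        ] [ 2.12184794 -2.17440242  0.10214843] [0.13903299 0.53576226 1.13801101]
```

View pics/side0.png

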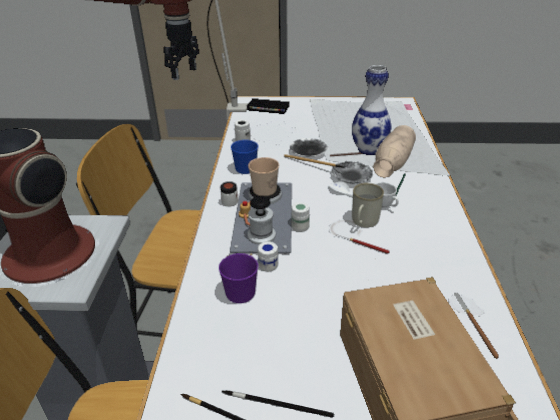

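View pics/top0.png

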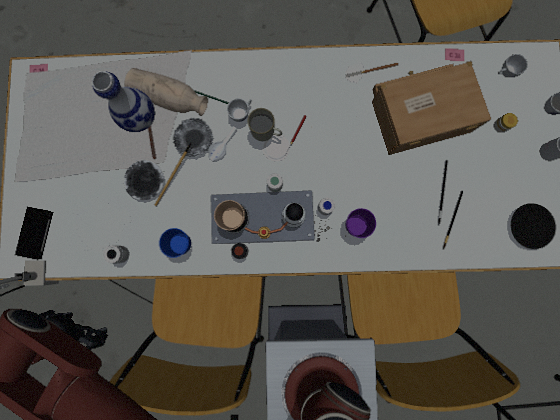

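The side view shows the stand at about (262,215), with the plunger near (261,203), the beaker near (264,177) and the pin near (245,208). In the top view the plunger is near (293,211) and the beaker near (231,215). I'll enlarge both.

```bash
python3 - <<'E'
import cv2
a=cv2.imread("pics/side0.png")[150:280,190:340];cv2.imwrite("pics/sc.png",cv2.resize(a,None,fx=4.6,fy=4.6,interpolation=cv2.INTER_CUBIC))
a=cv2.imread("pics/top0.png")[165:270,200:350];cv2.imwrite("pics/tc.png",cv2.resize(a,None,fx=5,fy=5,interpolation=cv2.INTER_CUBIC))
E
```

```text
(no output)
```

View pics/sc.png

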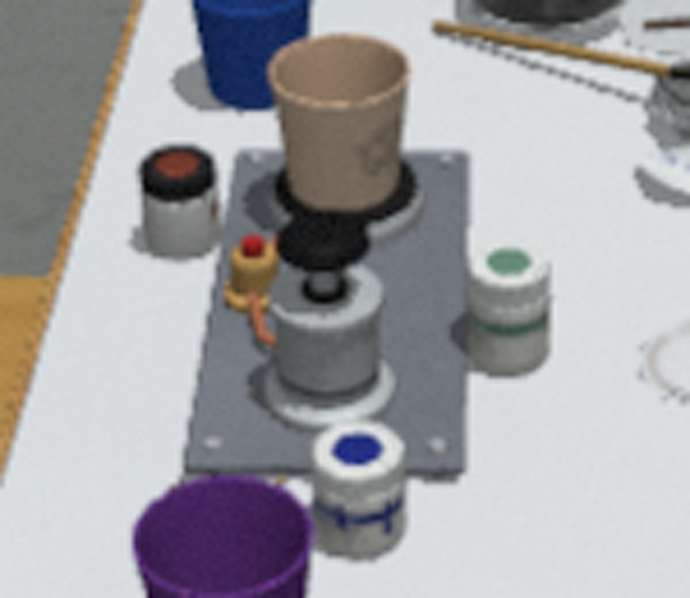

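View pics/tc.png

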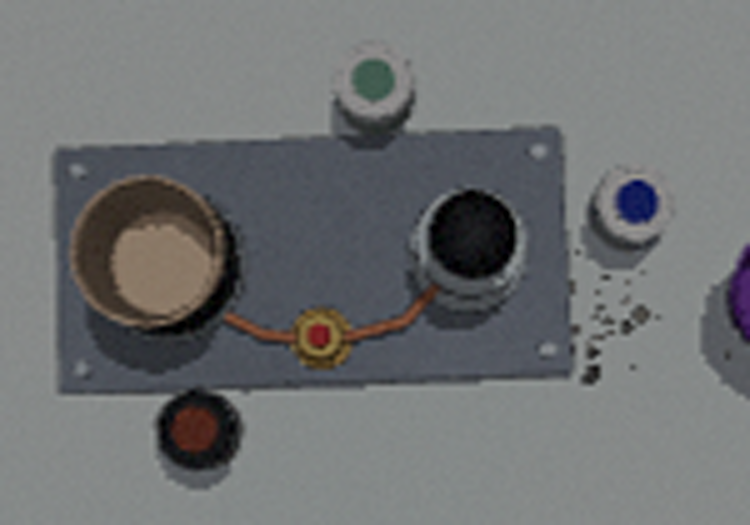

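Things that could be taken for the plunger pad: the black domed pad on the metal barrel at top (294,212) / side (260,202); the iron pot's black lid at top (240,251) / side (229,187); and the black disc at top (533,226). The crops show that the first one sits on a stem above the barrel on the stand, so that is the plunger. The pin, red on the brass boss, is at top (264,232) / side (245,204). Next I'll work out positions.

```bash
cat > h.py <<'E'
import cv2, numpy as np
from station import ctrl
from scipy.spatial.transform import Rotation as R
def ray(d,uv):
    p=cv2.undistortPoints(np.array([[uv]],float),d["mtx"],np.array(d["D"]))[0,0]
    M=cv2.Rodrigues(np.array(d["rvec"]))[0];return -M.T@np.ravel(d["tvec"]),M.T@np.r_[p,1]
def onz(d,uv,z):
    c,r=ray(d,uv);return c+r*(z-c[2])/r[2]
def proj(d,P): return cv2.projectPoints(np.array(P,float).reshape(-1,3),np.array(d["rvec"]),np.array(d["tvec"]),d["mtx"],np.array(d["D"]))[0][:,0]
E
python3 - <<'E'
from h import *
T=ctrl.get_image("top");S=ctrl.get_image("side")
t=lambda x,y:(200+x/5-.4,165+y/5-.4); s=lambda x,y:(190+x/4.6-.4,150+y/4.6-.4)
c=[onz(T,t(*p),.012) for p in[(55,148),(560,127),(573,376),(60,392)]]
print(np.round(c,4)); cc=np.mean(c,0);yv=(c[0]+c[3]-c[1]-c[2]);print("len",np.linalg.norm(yv)/2,"w",np.linalg.norm(c[0]+c[1]-c[2]-c[3])/2)
yaw=np.arctan2(-yv[0],yv[1]);print("centre",cc,"yaw",np.degrees(yaw))
Rz=R.from_euler('z',yaw).as_matrix()
for n,p in dict(pad=[0,-.095,.125],pin=[-.048,-.005,.05],beak=[0,.085,.113]).items():
    P=Rz@p+[cc[0],cc[1],0];print(n,P.round(4),"top",proj(T,P),"side",proj(S,P))
# pad silhouette: top rim height ~ .116
print("pad top",onz(T,t(472,235),.118),"side",onz(S,s(323,238),.118))
print("pin",onz(T,t(320,335),.052),onz(S,s(252,240),.052))
a,r=ray(T,t(472,235));b,q=ray(S,s(323,238));k=np.linalg.lstsq(np.c_[r,-q],b-a,rcond=None)[0];print("tri",a+r*k[0],b+q*k[1])
for n,uv,z in[("cob",t(638,202),.056),("iron",t(195,428),.056),("cel",t(373,79),.066),("beak",t(148,250),.113)]:print(n,onz(T,uv,z))
print(R.from_rotvec(ctrl.get_obs()["tool_rot"]).as_matrix().round(3))
E
```

```text
[[0.5903 0.3181 0.012 ]
 [0.5949 0.0104 0.012 ]
 [0.4441 0.0078 0.012 ]
 [0.4419 0.3157 0.012 ]]
len 0.3078346238016096 w 0.14966739205564059
centre [0.51780396 0.1629738  0.012     ] yaw 0.6357481343994322
pad [0.5189 0.068  0.125 ] top [[294.28436656 211.23481619]] side [[258.887694   198.82904638]]
pin [0.4699 0.1574 0.05  ] top [[263.32450083 231.64822735]] side [[244.10350881 202.6415745 ]]
beak [0.5169 0.248  0.113 ] top [[229.15576881 214.10318703]] side [[263.53822069 164.76607907]]
pad top [0.51865195 0.06858636 0.118     ] side [0.52087885 0.0675361  0.118     ]
pin [0.46985935 0.15653658 0.052     ] [0.47059005 0.15860079 0.052     ]
tri [0.51878093 0.06855357 0.11683661] [0.5207391  0.06889963 0.11704394]
cob [ 0.54231579 -0.03004655  0.056     ]
iron [0.41775213 0.2295119  0.056     ]
cel [0.61721388 0.12200814 0.066     ]
beak [0.5154745  0.24785884 0.113     ]
[[-0.918  0.397 -0.001]
 [ 0.397  0.918 -0.001]
 [ 0.    -0.001 -1.   ]]
```

Request:
apply_moves([
  [-1,-0.8,0,0,0,0],
  [-3,-2.4,0,0,0,0],
  [-6,-4.7,0,0,0,0],
  [-9,-7.1,0,0,0,0],
  [-12,-9.5,0,0,0,0],
  [-15,-11.9,0,0,0,0],
  [-18,-14.2,0,0,0,0],
  [-21,-16.6,0,0,0,0],
  [-24,-19,0,0,0,0],
  [-27,-21.4,0,0,0,0],
  [-30,-23.7,0,0,0,0],
  [-33,-26.1,0,0,0,0],
  [-36,-28.5,0,0,0,0],
  [-39,-30.9,1,0,0,0],
  [-42,-33.2,2,0,0,0],
  [-44,-34.8,3,0,0,0],
  [-45,-35.6,4,0,0,0],
  [-45,-35.6,5,0,0,0],
  [-45,-35.6,5,0,0,0],
  [-45,-35.6,5,0,0,0],
], grip=1, squeeze=40)

```text
t: 2.2
tool_pos: [0.5189, 0.0691, 0.1806]
tool_rot: [-0.634, -3.076, 0.002]
contact_force: [0.4, -0.1, 0.5]
opening: -0.0003
```

```bash
python3 - <<'E'
from h import *
T=ctrl.get_image("top");S=ctrl.get_image("side")
o=ctrl.get_obs();print(o["t"],o["tool_pos"],o["opening"],o["contact_force"],R.from_rotvec(o["tool_rot"]).as_matrix().round(3).tolist(),o["q"])
print(proj(S,o["tool_pos"]))
a=S["color"][110:240,190:340];b=T["color"][165:270,200:350]
cv2.imwrite("pics/s1.png",cv2.resize(a,None,fx=4.6,fy=4.6,interpolation=cv2.INTER_CUBIC))
E
```

```text
2.3 [0.51950257 0.06911666 0.1815612 ] 0.0003386988814984591 [-0.98663022 -0.68743746  0.07805605] [[-0.919, 0.395, 0.0], [0.395, 0.919, -0.001], [-0.001, -0.001, -1.0]] [-9.26577505e-03 -1.55287125e-01  1.89728622e+00 -9.90516652e-04
  1.39920341e+00 -1.17383598e+00]
[[258.31263655 178.62796599]]
```

View pics/s1.png

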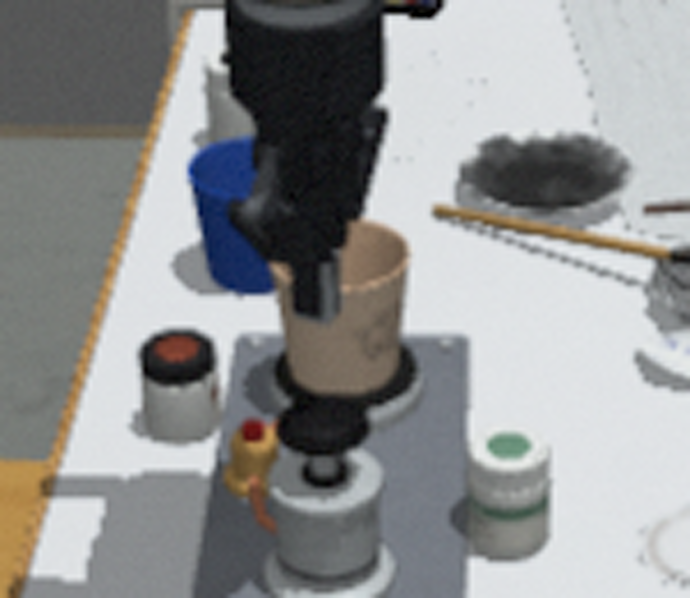

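The closed fingertips are over the pad: tip at crop (319,315), pad at (323,420). First I'll do a cautious stroke to find the contact height and the force.

Request:
apply_moves([
  [0,0,1.5,0,0,0],
  [0,0,3.5,0,0,0],
  [0,0,5,0,0,0],
  [0,0,6,0,0,0],
  [0,0,6.5,0,0,0],
  [0,0,7,0,0,0],
  [0,0,7.5,0,0,0],
  [0,0,7.8,0,0,0],
  [0,0,8,0,0,0],
  [0,0,8,0,0,0],
])

```text
t: 3.3
tool_pos: [0.5193, 0.0693, 0.1028]
tool_rot: [-0.633, -3.076, 0.001]
contact_force: [-5.6, 0.8, 7.9]
opening: 0.0002
```

```bash
python3 - <<'E'
from h import *
S=ctrl.get_image("side")
o=ctrl.get_obs();print(o["t"],o["tool_pos"],o["contact_force"])
a=S["color"][110:240,190:340]
cv2.imwrite("pics/s2.png",cv2.resize(a,None,fx=4.6,fy=4.6,interpolation=cv2.INTER_CUBIC))
E
```

```text
3.35 [0.51933693 0.06932637 0.10283567] [-6.13119347e+00 -4.78913706e-03  8.69459624e+00]
```

View pics/s2.png

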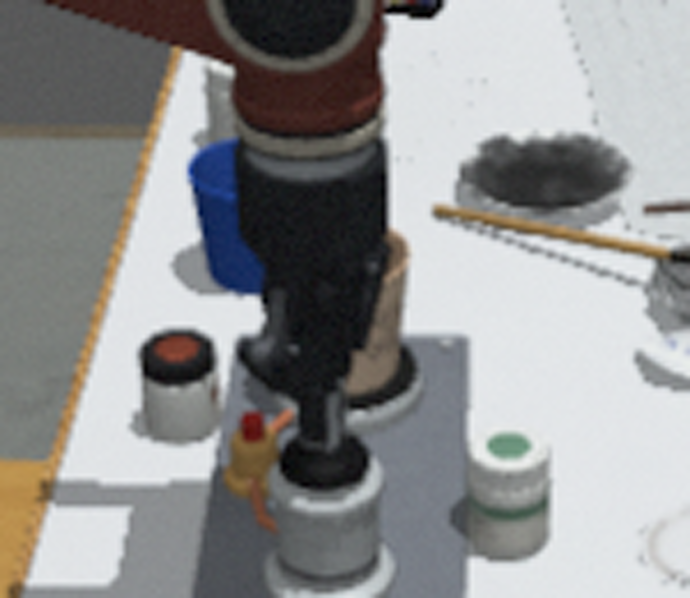

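The plunger goes down about 22 mm at roughly 9 N and the pin (crop (252,427)) has risen. I'll continue with two fuller strokes, ending down.

Request:
apply_moves([
  [0,0,-1.2,0,0,0],
  [0,0,-2.8,0,0,0],
  [0,0,-2.8,0,0,0],
  [0,0,-1.8,0,0,0],
  [0,0,-0.8,0,0,0],
  [0,0,0,0,0,0],
  [0,0,0.3,0,0,0],
  [0,0,0.4,0,0,0],
  [0,0,0.4,0,0,0],
  [0,0,-1.2,0,0,0],
  [0,0,-2.8,0,0,0],
  [0,0,-2.8,0,0,0],
  [0,0,-1.8,0,0,0],
  [0,0,-0.8,0,0,0],
  [0,0,0,0,0,0],
  [0,0,0.3,0,0,0],
  [0,0,0.4,0,0,0],
  [0,0,0.4,0,0,0],
])

```text
t: 5.15
tool_pos: [0.5201, 0.0693, 0.0997]
tool_rot: [0.633, 3.077, -0.001]
contact_force: [-1.3, -0.2, 13.7]
opening: -0.0001
```

Request:
apply_moves([
  [0,0,-1.2,0,0,0],
  [0,0,-3.1,0,0,0],
  [0,0,-3.1,0,0,0],
  [0,0,-2,0,0,0],
  [0,0,-1,0,0,0],
  [0,0,-0.2,0,0,0],
  [0,0,0.1,0,0,0],
  [0,0,0.1,0,0,0],
  [0,0,0.1,0,0,0],
  [0,0,-1.2,0,0,0],
  [0,0,-3.1,0,0,0],
  [0,0,-3.1,0,0,0],
  [0,0,-2,0,0,0],
  [0,0,-1,0,0,0],
  [0,0,-0.2,0,0,0],
  [0,0,0.1,0,0,0],
  [0,0,0.1,0,0,0],
  [0,0,0.1,0,0,0],
])

```text
t: 6.95
tool_pos: [0.5205, 0.0693, 0.0996]
tool_rot: [-0.633, -3.077, 0.001]
contact_force: [-3.8, -0.2, 18.5]
opening: 0.0002
```

```bash
python3 - <<'E'
from h import *
S=ctrl.get_image("side")
o=ctrl.get_obs();print(o["t"],o["tool_pos"],o["contact_force"])
a=S["color"][150:250,200:330]
cv2.imwrite("pics/s3.png",cv2.resize(a,None,fx=6,fy=6,interpolation=cv2.INTER_CUBIC))
E
```

```text
7.0 [0.52045209 0.06930376 0.09962091] [-3.97281949  0.25045754 19.42591856]
```

View pics/s3.png

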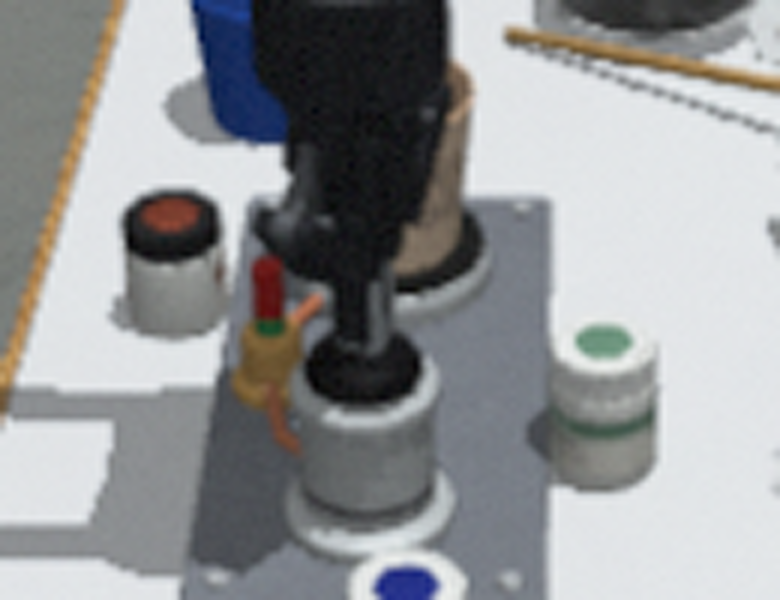

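The green band shows at the pin's root (crop (270,327)), probably not yet in full. I'll give it two more full strokes, which do no harm if it is already out, and then rise clear.

Request:
apply_moves([
  [0,0,-1.2,0,0,0],
  [0,0,-3.1,0,0,0],
  [0,0,-3.1,0,0,0],
  [0,0,-2,0,0,0],
  [0,0,-1,0,0,0],
  [0,0,-0.2,0,0,0],
  [0,0,0.1,0,0,0],
  [0,0,0.1,0,0,0],
  [0,0,0.1,0,0,0],
  [0,0,-1.2,0,0,0],
  [0,0,-3.1,0,0,0],
  [0,0,-3.1,0,0,0],
  [0,0,-2,0,0,0],
  [0,0,-1,0,0,0],
  [0,0,-0.2,0,0,0],
  [0,0,0.1,0,0,0],
  [0,0,0.1,0,0,0],
  [0,0,0.1,0,0,0],
])

```text
t: 8.8
tool_pos: [0.5208, 0.0693, 0.0996]
tool_rot: [-0.633, -3.077, 0.002]
contact_force: [-4.6, -0.6, 20.6]
opening: -0.0003
```

Request:
apply_moves([
  [0,0,-1.2,0,0,0],
  [0,0,-3,0,0,0],
  [0,0,-6,0,0,0],
  [0,0,-9,0,0,0],
  [0,0,-12,0,0,0],
  [0,0,-14,0,0,0],
  [0,0,-14,0,0,0],
  [0,0,-14,0,0,0],
])

```text
t: 9.6
tool_pos: [0.5196, 0.0694, 0.236]
tool_rot: [-0.632, -3.072, 0.003]
contact_force: [-0.3, 0.4, -0.5]
opening: -0.0002
```

```bash
python3 - <<'E'
from h import *
S=ctrl.get_image("side");T=ctrl.get_image("top")
o=ctrl.get_obs();print(o["t"],o["tool_pos"],o["contact_force"])
a=S["color"][150:250,200:330]
cv2.imwrite("pics/s4.png",cv2.resize(a,None,fx=6,fy=6,interpolation=cv2.INTER_CUBIC))
cv2.imwrite("pics/t4.png",cv2.resize(T["color"][165:270,200:350],None,fx=5,fy=5,interpolation=cv2.INTER_CUBIC))
print(proj(S,[[.470,.158,.078],[.470,.158,.044],[.52,.068,.125]]))
a=S["color"][180:225,225:280]
cv2.imwrite("pics/s5.png",cv2.resize(a,None,fx=12,fy=12,interpolation=cv2.INTER_CUBIC))
E
```

```text
9.7 [0.51933199 0.06944139 0.23570519] [ 0.80187947 -1.4940797   0.29098805]
[[243.59930278 193.74422206]
 [244.29926424 204.37324818]
 [259.36313094 198.83123923]]
```

View pics/s4.png

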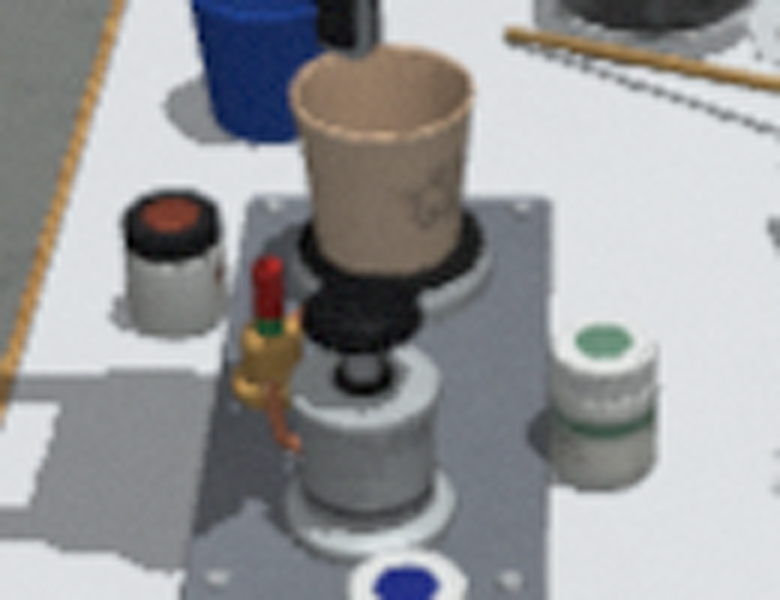

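View pics/s5.png

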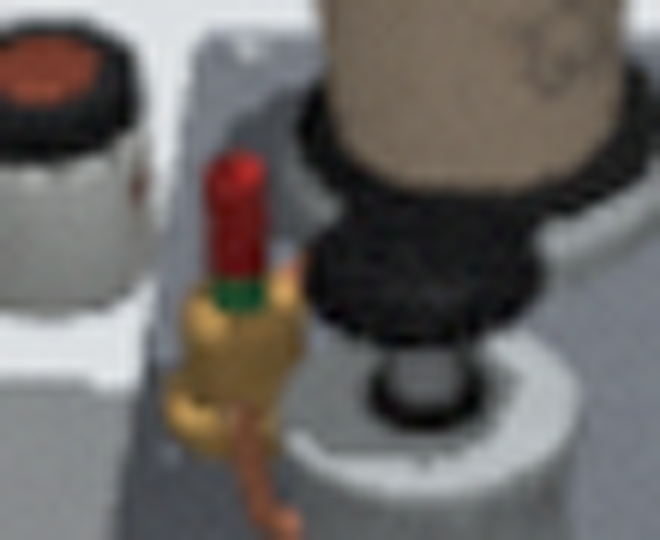

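View pics/t4.png

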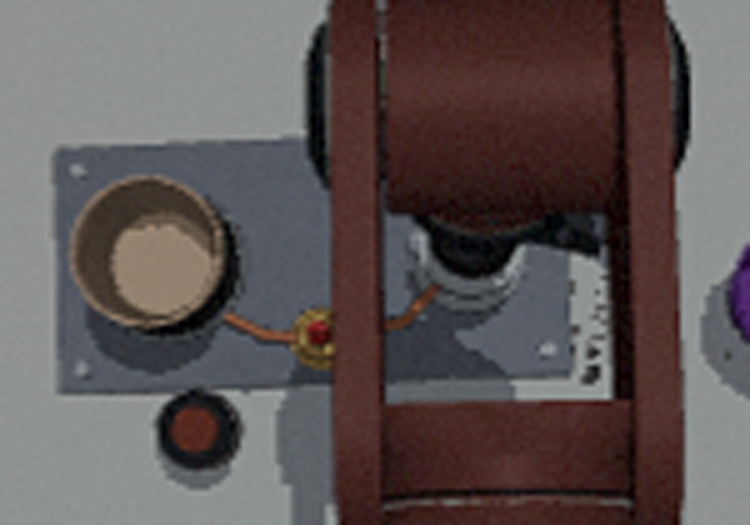

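The pin tip is at side row ~193 (193.7 is predicted for fully out). It didn't move over the last two strokes, so it's at its stop. The green band shows above the boss, the pad is back up and the beaker and pots are where they were. I'll hand it in.

```bash
python3 -c "
from station import ctrl
print(ctrl.finish_job())"
```

```text
the job is handed in; nothing more can be done
None
```

I pumped the plunger down and let it spring back seven times, pressing only from above with the closed fingertips. The indicator pin came fully out, and I handed the job in at about 10 s.

**Strokes:** The first was a cautious one of about 22 mm. I read the end of three of the other six, and each was fully down, with 14–21 N on the fingertips.

**Pin:** Its tip sits at side-image row 193, against 193.7 calculated for fully out. It did not move over the last two strokes, so it is at its stop. The green band shows above the brass boss, though it is only about 3 pixels high in the picture.

**Rest of the scene:** The plunger is back up, and the fingertips are about 11 cm above it with no contact force. The side view shows the beaker and the iron and celadon pots where they were. The cobalt pot was cut off at the edge of that crop and hidden by the arm in the top view, so I checked it only in part.

No check failed or disagreed.

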